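# Try the plungers of two returned lubricators and reject the stiff one

## Task

One of the two piston lubricators in the test stand is faulty: try both plungers, pushing each one down gently with the fingertips. Leave the one that slides right down standing in its socket with its plunger fully home; as soon as the other grows clearly stiffer part-way (5 N or more), stop pushing - 20 N would ruin either of them - and stand that lubricator upright in the reject tray. Leave the other things on the bench alone.

Things in the scene. Friction and masses are not known exactly. Their poses are not given: they have to be found in the camera images.
- unit_a_center (a point): Piston lubricator, one of two alike: upright round aluminium barrel 40 mm in diameter, 80 mm tall, 0.4 to 0.6 kg, standing 20 mm deep in a socket of the stand with 1.5 mm play all round. The point is the barrel's centre, half-way up (48 mm above the bench while in its socket; the cap's top is 40 mm above it); z is up along the barrel.
- plunger_a: Plunger of lubricator a: steel rod on the barrel's axis with a round flat thumb pad, 34 mm wide, 8 mm thick, above the cap. Origin: centre of the pad's top; z up. Top is 77 to 82 mm above the barrel's centre at the start, 52 to 57 mm when fully home. Healthy: even drag of 3 N, then a springy cushion in the last few mm. Faulty: 2 N stiffer per mm from near mid-stroke. Stays about where left.
- unit_a: The same lubricator as unit_a_center, its point taken at the centre of the foot, 40 mm lower; z up along the barrel. Which of the two is faulty cannot be seen, only felt at its plunger.
- unit_b_center (a point): Piston lubricator, one of two alike: upright round aluminium barrel 40 mm in diameter, 80 mm tall, 0.4 to 0.6 kg, standing 20 mm deep in a socket of the stand with 1.5 mm play all round. The point is the barrel's centre, half-way up (48 mm above the bench while in its socket; the cap's top is 40 mm above it); z is up along the barrel.
- plunger_b: Plunger of lubricator b: steel rod on the barrel's axis with a round flat thumb pad, 34 mm wide, 8 mm thick, above the cap. Origin: centre of the pad's top; z up. Top is 77 to 82 mm above the barrel's centre at the start, 52 to 57 mm when fully home. Healthy: even drag of 3 N, then a springy cushion in the last few mm. Faulty: 2 N stiffer per mm from near mid-stroke. Stays about where left.
- unit_b: The same lubricator as unit_b_center, its point taken at the centre of the foot, 40 mm lower; z up along the barrel. Which of the two is faulty cannot be seen, only felt at its plunger.
- stand: Fixed grey steel block, 85 mm (x) by 200 mm (y) by 28 mm high, with two round sockets 43 mm wide and 20 mm deep (socket floor 8 mm above the bench) at y = +55 mm and -55 mm on its own y axis; origin at the centre of its underside.
- tray: Reject tray: fixed, empty, dark steel open tray 180 x 180 mm, walls 35 mm high and 5 mm thick, inner floor 5 mm above the bench; origin at the centre of its underside.
- bearing: Bystander: steel ring 68 mm across, 22 mm high, lying flat; origin under its centre.
- oil_bottle: Bystander: small white bottle 48 mm across, 85 mm high; origin under its centre.
- flange: Bystander: dark steel flange 72 mm across, 35 mm high; origin under its centre.
- parts_carton: Bystander: cardboard carton 90 x 70 x 50 mm; origin under its centre.
Not all that is in view belongs to the job. What is shaped like the unit_a but orange or yellow is not meant. Leave any brown or orange look-alike of the unit_b alone.

How it is judged (in metres and radians):
On the way, in this order (a step that is already met when the one before it is completed fails the run):
1. the faulty plunger has been pushed by the fingers until it resists with more than 5 N part-way down (pad top 60 to 73 mm above its barrel's centre) (((z of plunger_a in the frame of unit_a_center between 0.06 and 0.073 m and contact force between the fingers and plunger_a above 5 N) or (z of plunger_b in the frame of unit_b_center between 0.06 and 0.073 m and contact force between the fingers and plunger_b above 5 N))).
2. one lubricator has been lifted out of the stand (z of any of unit_a_center, unit_b_center in the frame of stand above 0.07 m), for 0.1 s.
At the end, for the whole second after the job is handed in: One lubricator stands upright (within 0.12 rad) in its socket with its pad top less than 57 mm above the barrel's centre (fully home); the other stands upright (within 0.12 rad) and still on the floor of the reject tray, its axis within 75 mm of the tray's centre along each side (((z of unit_a_center in the frame of stand between 0.043 and 0.053 m and horizontal distance between unit_a_center and stand below 0.063 m and angle between each of unit_a_center, unit_b_center's own z axis and vertical below 0.12 rad and z of plunger_a in the frame of unit_a_center below 0.057 m and z of unit_b_center in the frame of tray between 0.04 and 0.052 m and x of unit_b_center in the frame of tray between -0.075 and 0.075 m and y of unit_b_center in the frame of tray between -0.075 and 0.075 m and linear speed of unit_b below 0.02 m/s) or (z of unit_b_center in the frame of stand between 0.043 and 0.053 m and horizontal distance between unit_b_center and stand below 0.063 m and angle between each of unit_b_center, unit_a_center's own z axis and vertical below 0.12 rad and z of plunger_b in the frame of unit_b_center below 0.057 m and z of unit_a_center in the frame of tray between 0.04 and 0.052 m and x of unit_a_center in the frame of tray between -0.075 and 0.075 m and y of unit_a_center in the frame of tray between -0.075 and 0.075 m and linear speed of unit_a below 0.02 m/s))); the robot touches nothing.
It fails at once if a plunger is pushed with more than 20 N (contact force between any of the fingers, the arm and plunger_a above 20 N or contact force between any of the fingers, the arm and plunger_b above 20 N).
It fails at once if a bystander is moved by more than 20 mm (distance of any of bearing, oil_bottle, flange, parts_carton from where it was at the start of the episode above 0.02 m).
It also fails if it takes over 61 s, if anything falls off the work surface, if the arm or the gripper's body presses on something with over 40 N, if the wrist force passes 120 N, or if a joint passes its speed limit or range.

## Robot

A 6-joint arm with a two-finger parallel gripper is mounted at the origin on the work surface. World frame = base frame: x ahead of the robot, y to its left, z up, the work surface at z = 0. Lengths are in m, angles in degrees, forces in N, time in s.
With the tool pointing down it reaches from about 0.25 to 0.725 m from the base axis. Payload 9.7 kg.
Tool frame: the origin (TCP) lies between the finger pads; the fingertips stand 11 mm ahead of it and the grasp point (between the pads) lies 8 mm behind it; z points along the fingers, y is the direction in which the jaws open and shut (so a half turn about z gives the same grasp; the last joint's range is limited). The gripper opens to 85 mm and grips with 20 to 120 N. Pads are 22 mm wide; open, the fingers measure 114 mm over their backs; the gripper's body (76 mm by 85 mm) begins 54 mm behind the grasp point. The pads swing forward as they close: fully open they stand 13 mm farther back than shut.
Start: joints at [71.62, 4.979, 10.078, 95.1, 0, 90], TCP at [0.173, 0.522, 0.242] pointing down, gripper open.
Joint ranges: [-179.16, 179.16], [-48.56, 103.87], [-65.8, 70.77], [-126.05, 130.52], [-82.76, 87.17], [-180, 180]. Speed limits (degrees/s): [127.2, 127.2, 147.25, 180, 180, 180].

## Interface

Orientations are given as [roll, pitch, yaw] about the fixed x, y, z axes, in that order (R = Rz(yaw) Ry(pitch) Rx(roll)).
In Python, from workcell import bot gives the robot as it stands.
- The arm moves only by the tool play_rows, never from a script. Its argument "targets" is a list of rows, each an object of numbers: "fingers": the gripper command: -1 is shut, 1 is fully open, values between are in proportion; "x", "y", "z": the shift along the tool's x, y, z in m; "wx", "wy", "wz": the turn, a rotation vector about the tool's x, y, z in degrees. In form: [{"fingers": .., "x": .., "y": .., "z": .., "wx": .., "wy": .., "wz": ..}, ...]. A call has 1 to 20 rows; each row is the pose to reach, as a shift and turn from the pose commanded when the call began, along the tool's axes at that moment; what a row does not reach only later rows make up. A row lasts 1/12 s, in which the tool goes at most 41.7 mm and 7.16 degrees, less where a joint would pass 70% of its speed; a pose out of reach is approached as far as the arm can. A call with a gripper value outside its range is refused whole. The fingers move at their own pace and stop on an object; "grip_force" is the grip in N (left out, the last holds). Time passes only in rows, so rows that repeat a pose let the fingers close. It gives the time, the measured TCP pose, the force and the opening at its end, in the units of the state.
- bot.get_obs(): the state, without advancing time (a new reading comes with each control period).
- bot.camera(name): name is "scene" or "top" or "wrist"; returns (picture, depth): 480x640x3 uint8, blue, green, red; 480x640 float32, m along the optical axis (not along the pixel's ray), 0 where there is no reading.
- bot.get_calibration(name): a dict with "fx", "fy", "cx", "cy" (pixels), "distortion" ([k1, k2, p1, p2, k3] as OpenCV has them; the pictures are not rectified), "camera_from_world" (4x4, takes a point from world to camera coordinates). Camera axes: x right, y down, z forward; pixel columns grow to the right and rows downward; lengths in m; the calibration is good to about 2 mm. A picture is of the moment at which its call begins: read the wrist's pose just before it. get_calibration takes no time and is no camera call; for the wrist camera it gives the pose at the moment of the call.
- bot.job_done(): hands the job in, once; it reports no verdict.
Trained networks look in the newest picture that a camera, given by its name, has taken for a name from the list of things; names that differ only in an ending like _2 or _b are one class to them, and where a whole thing is asked for, a point or a joint stands for the part that bears it (a point fixed in the world has none). Each returns a list of dicts, best first, with "confidence" (0 to 1); they miss things now and then, are a little off and sometimes report something else, mostly with a low value. They report only what shows in the picture. A call takes as long as a camera call. They do not tell look-alikes from the thing itself.
- bot.look_for(query, camera): "extent" ([left, top, right, bottom] in pixels, round what is visible of it).
- bot.outline_of(query, camera): "region" (480x640 bool, what is visible of it) and "extent" ([left, top, right, bottom] in pixels, round what is visible of it).
- bot.place_of(query, camera): "point" ([row, column] in pixels: a listed point, or the origin of a listed thing).
The state is a dict: "time": time; "q": joint angles; "qd": joint speeds; "joint_efforts": joint torques, N m; "ee_pos": TCP position; "tcp_rot": TCP orientation; "wrist_force": force on the tool from outside, world axes, zero at the start; "torque": the same for the moment, N m; "opening": finger opening in m.
Only numpy, scipy, OpenCV 4.12 (cv2) and the standard library are available. Lean on these libraries where they do the work, as an engineer would, in place of code of your own. Each camera call takes 0.05 s, during which the arm holds its last target.

## Working session

There is one attempt and no reset: what is moved stays moved. The work goes in short steps, Python scripts to look and compute and a tool call to move; the robot and the scene stay as the last step left them, time stands still between calls to the robot, and variables do not carry over. Pictures are saved under pics/ and viewed, and the job is handed in when it is done.

Besides the shell and the picture viewer there is one more tool, called after ">>>" as a command line: name --argument value ..., lists and objects as JSON in quotes. play_rows: Moves the arm, as the interface text tells. Its arguments: {"type":"object","properties":{"targets":{"type":"array","items":{"type":"object","properties":{"fingers":{"type":"number"},"x":{"type":"number"},"y":{"type":"number"},"z":{"type":"number"},"wx":{"type":"number"},"wy":{"type":"number"},"wz":{"type":"number"}}}},"grip_force":{"type":"number"}},"required":["targets"]}

```bash
mkdir -p pics; ls
cat > h.py <<'E'
import numpy as np,cv2
from workcell import bot
def unproj(cal,r,c,d):
    K=np.array([[cal['fx'],0,cal['cx']],[0,cal['fy'],cal['cy']],[0,0,1.]])
    p=cv2.undistortPoints(np.array([[[c,r]]],float),K,np.array(cal['distortion'],float))[0,0]
    T=np.linalg.inv(np.array(cal['camera_from_world']))
    return (T@np.array([p[0]*d,p[1]*d,d,1]))[:3]
def cloud(cal,depth):
    K=np.array([[cal['fx'],0,cal['cx']],[0,cal['fy'],cal['cy']],[0,0,1.]])
    v,u=np.mgrid[0:480,0:640]
    p=cv2.undistortPoints(np.stack([u,v],-1).reshape(-1,1,2).astype(float),K,np.array(cal['distortion'],float)).reshape(480,640,2)
    P=np.concatenate([p*depth[...,None],depth[...,None],np.ones((480,640,1))],-1)
    W=P@np.linalg.inv(np.array(cal['camera_from_world'])).T
    W=W[...,:3]; W[depth<=0]=np.nan
    return W
E
python3 - <<'E'
from h import *
for n in ["scene","top"]:
    im,d=bot.camera(n); cal=bot.get_calibration(n)
    cv2.imwrite(f'pics/{n}0.png',im); np.savez(f'{n}0.npz',im=im,d=d)
    print(n,np.array(cal['camera_from_world']).round(3).tolist())
    for q in ["unit_a","plunger_a","stand","tray","bearing","oil_bottle","flange","parts_carton"]:
        for r in bot.look_for(q,n): print(q,round(r['confidence'],2),np.round(r['extent']))
print(bot.get_obs())
E
```

```text
pics
scene [[0.683, 0.73, -0.01, -0.346], [0.484, -0.463, -0.743, -0.21], [-0.547, 0.502, -0.669, 1.395], [0.0, 0.0, 0.0, 1.0]]
unit_a 0.93 [244. 265. 271. 318.]
unit_a 0.77 [188. 296. 216. 351.]
unit_a 0.74 [220. 209. 247. 261.]
unit_a 0.67 [231. 328. 260. 388.]
unit_a 0.65 [276. 229. 297. 283.]
unit_a 0.65 [266. 198. 286. 247.]
plunger_a 0.82 [273. 232. 293. 252.]
plunger_a 0.72 [182. 293. 205. 322.]
plunger_a 0.68 [225. 209. 237. 230.]
plunger_a 0.63 [265. 198. 282. 219.]
plunger_a 0.62 [242. 267. 261. 291.]
plunger_a 0.58 [230. 326. 254. 351.]
plunger_a 0.49 [274. 228. 297. 282.]
stand 0.91 [224. 257. 316. 344.]
tray 0.71 [324. 183. 425. 266.]
bearing 0.86 [446. 244. 478. 270.]
oil_bottle 0.8 [416. 269. 440. 312.]
flange 0.58 [294. 358. 336. 396.]
flange 0.29 [275. 234. 298. 283.]
parts_carton 0.6 [352. 308. 414. 366.]
parts_carton 0.58 [243. 269. 268. 320.]
top [[0.016, -1.0, 0.006, -0.047], [-0.995, -0.016, -0.103, 0.597], [0.103, -0.004, -0.995, 1.115], [0.0, 0.0, 0.0, 1.0]]
unit_a 0.95 [353. 340. 375. 364.]
unit_a 0.88 [341. 269. 362. 289.]
unit_a 0.86 [432. 205. 468. 227.]
u
[... 550 characters left out ...]
164. 419. 199.]
parts_carton 0.94 [314. 136. 362. 189.]
{'time': 0.9, 'q': array([7.16203976e+01, 4.97679094e+00, 1.00785976e+01, 9.51002617e+01,
       2.23918639e-03, 9.00003014e+01]), 'qd': array([-0.01157521,  0.0569786 , -0.12802608, -0.03568101,  0.01049828,
        0.00157824]), 'joint_efforts': array([-7.84919557e-04, -5.20090950e+01,  4.64862621e+01,  1.26938969e-03,
       -4.09369784e-05, -8.88312655e-06]), 'ee_pos': array([0.17340795, 0.52193776, 0.24230783]), 'tcp_rot': array([ 1.79998455e+02, -2.23919451e-03,  1.61620096e+02]), 'wrist_force': array([ 0.34635048, -0.65194535, -0.72989407]), 'torque': array([-0.0068631 , -0.02455344,  0.04360688]), 'opening': 0.08573274039258703}
```

View pics/scene0.png

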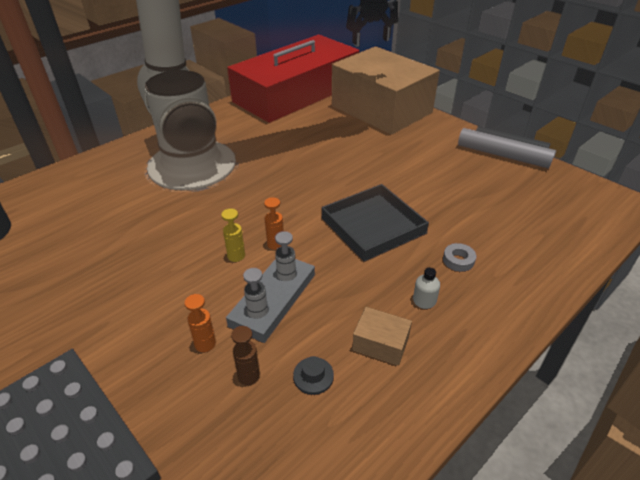

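View pics/top0.png

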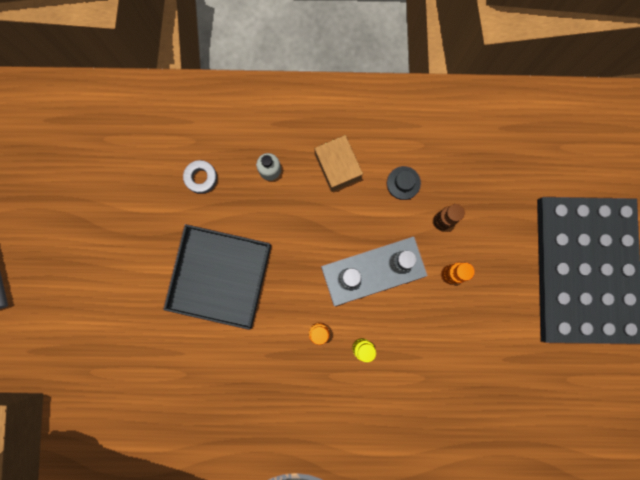

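Six lubricator shapes are visible in the top view. The two grey aluminium ones standing in the grey stand, at (col,row) (351,278) and (404,261), match the description. The others are look-alikes: brown (451,217), orange (461,272), orange (319,334) and yellow (365,351). Next I measure positions and confirm in a crop.

Run:
```python
from h import *
z=np.load('top0.npz'); cal=bot.get_calibration('top'); W=cloud(cal,z['d']); im=z['im']
s=np.load('scene0.npz'); calS=bot.get_calibration('scene'); WS=cloud(calS,s['d'])
a=cv2.resize(im[190:370,290:490],None,fx=3,fy=3,interpolation=cv2.INTER_CUBIC); cv2.imwrite('pics/crop_top.png',a)
def sel(W,lo,hi,c=None,r=None):
    P=W.reshape(-1,3); m=(P[:,2]>lo)&(P[:,2]<hi)
    if c is not None: m&=np.hypot(P[:,0]-c[0],P[:,1]-c[1])<r
    return P[m]
for n,(r,c) in dict(b1=(278,351),b2=(261,404),brown=(213,453),or1=(271,462),or2=(334,319),yel=(351,365)).items():
    p=W[r,c]; print(n,p.round(4))
    for nm,w in(('top',W),('scene',WS)):
        q=sel(w,p[2]-.004,p[2]+.005,p,.03)
        if len(q)>5:
            (cx,cy),rad=cv2.minEnclosingCircle(q[:,:2].astype(np.float32)); print('  ',nm,len(q),q.mean(0).round(4),(round(cx,4),round(cy,4),round(rad,4)))
# stand
p=W[272,378]; print('stand pt',p)
for nm,w in(('top',W),('scene',WS)):
    q=sel(w,.022,.034,p,.12); q=q[:, :]
    rc=cv2.minAreaRect(q[:,:2].astype(np.float32)); print(nm,len(q),rc,q[:,2].mean())
# tray
c0=W[277,218]; print('tray floor',c0)
for nm,w in(('top',W),('scene',WS)):
    q=sel(w,.029,.042,c0,.15); print(nm,len(q),cv2.minAreaRect(q[:,:2].astype(np.float32)))
for n,(r,c) in dict(bottle=(160,267),carton=(162,339),flange=(180,404),bear=(163,200)).items(): print(n,W[r,c].round(3))
```

```text
b1 [ 0.52   -0.0978  0.1319]
   top 159 [ 0.5223 -0.099   0.1297] (0.5225, -0.0981, 0.0168)
   scene 123 [ 0.5233 -0.1005  0.1293] (0.5228, -0.1008, 0.0172)
b2 [ 0.5538 -0.1977  0.1231]
   top 233 [ 0.5572 -0.2018  0.125 ] (0.5576, -0.2023, 0.017)
   scene 229 [ 0.56   -0.2054  0.1249] (0.5581, -0.2042, 0.0179)
brown [ 0.6463 -0.2904  0.1248]
   top 214 [ 0.6485 -0.295   0.1231] (0.6485, -0.2948, 0.017)
   scene 266 [ 0.6497 -0.2973  0.1229] (0.6495, -0.2962, 0.0178)
or1 [ 0.5368 -0.3071  0.1217]
   top 249 [ 0.5366 -0.3115  0.1225] (0.537, -0.3116, 0.017)
   scene 252 [ 0.5389 -0.314   0.1224] (0.5374, -0.3131, 0.0175)
or2 [ 0.4158 -0.0401  0.125 ]
   top 208 [ 0.4132 -0.0392  0.1235] (0.4136, -0.0393, 0.0168)
   scene 112 [ 0.4154 -0.0417  0.1229] (0.4156, -0.0423, 0.0177)
yel [ 0.3859 -0.1257  0.122 ]
   top 261 [ 0.3831 -0.1276  0.1225] (0.3827, -0.1276, 0.0171)
   scene 154 [ 0.3854 -0.1308  0.1221] (0.3843, -0.1291, 0.0182)
stand pt [ 0.53727453 -0.15953561  0.02664491]
top 3194 ((0.5400881767272949, -0.15041044354438782), (0.08504070341587067, 0.2004813700914383), 18.77267074584961) 0.02866229424016836
scene 2320 ((0.5404415130615234, -0.15187346935272217), (0.08659584820270538, 0.20451480150222778), 18.752904891967773) 0.028575737344717807
tray floor [0.52243829 0.17057232 0.00819806]
top 941 ((0.523675799369812, 0.17025458812713623), (0.1812022477388382, 0.18050310015678406), 78.20574951171875)
scene 797 ((0.5237206816673279, 0.16783535480499268), (0.18289823830127716, 0.1848367601633072), 78.07860565185547)
bottle [0.752 0.068 0.086]
carton [ 0.76  -0.076  0.051]
flange [ 0.727 -0.211  0.04 ]
bear [0.76  0.214 0.021]
```

View pics/crop_top.png

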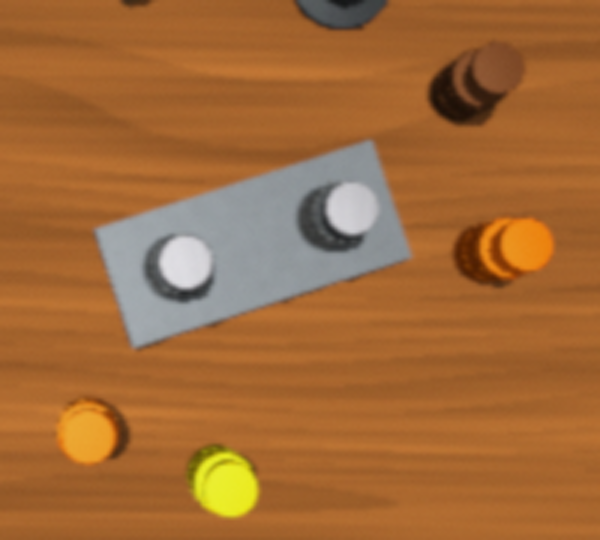

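The crop shows two grey units in the stand, clear of the coloured look-alikes. Unit 1 (left) is at (0.523,-0.099) and unit 2 at (0.558,-0.203). Next I move above unit 1 with the fingers shut.

```bash
cat >> h.py <<'E'
from scipy.spatial.transform import Rotation as Rn
def go(x,y,z,yaw):
    o=bot.get_obs(); R=Rn.from_euler('xyz',o['tcp_rot'],degrees=True)
    d=R.inv().apply(np.array([x,y,z])-o['ee_pos'])
    w=(R.inv()*Rn.from_euler('xyz',[180,0,yaw],degrees=True)).as_rotvec(degrees=True)
    print('shift',d.round(4),'turn',w.round(2),'t',o['time'],'pos',o['ee_pos'].round(4),'F',o['wrist_force'].round(2),'open',round(o['opening'],4))
E
python3 -c "
from h import *
go(.5228,-.0992,.165,108.75)"
```

```text
shift [-0.5274 -0.4793  0.0773] turn [ 0.   -0.   52.87] t 0.9 pos [0.1734 0.5219 0.2423] F [ 0.35 -0.65 -0.73] open 0.0857
```

>>> play_rows --targets '[{"fingers": -1,"x": -0.0264,"y": -0.024,"z": 0,"wz": 3.5},{"fingers": -1,"x": -0.053,"y": -0.048,"z": 0,"wz": 7},{"fingers": -1,"x": -0.08,"y": -0.072,"z": 0,"wz": 10},{"fingers": -1,"x": -0.11,"y": -0.1,"z": 0,"wz": 13},{"fingers": -1,"x": -0.14,"y": -0.127,"z": 0,"wz": 16},{"fingers": -1,"x": -0.17,"y": -0.154,"z": 0,"wz": 19},{"fingers": -1,"x": -0.2,"y": -0.182,"z": 0,"wz": 22},{"fingers": -1,"x": -0.23,"y": -0.209,"z": 0,"wz": 25},{"fingers": -1,"x": -0.26,"y": -0.236,"z": 0,"wz": 28},{"fingers": -1,"x": -0.29,"y": -0.263,"z": 0,"wz": 31},{"fingers": -1,"x": -0.32,"y": -0.29,"z": 0.01,"wz": 34},{"fingers": -1,"x": -0.35,"y": -0.318,"z": 0.02,"wz": 37},{"fingers": -1,"x": -0.38,"y": -0.345,"z": 0.03,"wz": 40},{"fingers": -1,"x": -0.41,"y": -0.373,"z": 0.04,"wz": 43},{"fingers": -1,"x": -0.44,"y": -0.4,"z": 0.05,"wz": 46},{"fingers": -1,"x": -0.47,"y": -0.427,"z": 0.06,"wz": 49},{"fingers": -1,"x": -0.5,"y": -0.454,"z": 0.07,"wz": 52},{"fingers": -1,"x": -0.5274,"y": -0.4793,"z": 0.0773,"wz": 52.87},{"fingers": -1,"x": -0.5274,"y": -0.4793,"z": 0.0773,"wz": 52.87},{"fingers": -1,"x": -0.5274,"y": -0.4793,"z": 0.0773,"wz": 52.87}]'

```text
$.targets[0]: bad value
```

Run:
```python
from h import *
go(.5228,-.0992,.165,108.75)
for n in('wrist','top'):
    im,d=bot.camera(n); cv2.imwrite(f'pics/{n}1.png',im); W=cloud(bot.get_calibration(n),d)
    for nm,c in(('u1',(.5228,-.0992)),('u2',(.5578,-.203))):
        P=W.reshape(-1,3); q=P[(P[:,2]>.119)&(P[:,2]<.136)&(np.hypot(P[:,0]-c[0],P[:,1]-c[1])<.03)]
        if len(q)>5: print(n,nm,len(q),cv2.minEnclosingCircle(q[:,:2].astype(np.float32)),np.median(q[:,2]))
print(bot.get_obs()['q'],bot.get_obs()['wrist_force'])
```

```text
shift [-0.5274 -0.4793  0.0773] turn [ 0.   -0.   52.87] t 0.9 pos [0.1734 0.5219 0.2423] F [ 0.35 -0.65 -0.73] open 0.0857
top u1 255 ((0.5223679542541504, -0.09813953191041946), 0.016917653381824493) 0.12853608200920363
top u2 253 ((0.5576508045196533, -0.20237740874290466), 0.016942784190177917) 0.1256917226901526
[ 7.16202155e+01  4.98041560e+00  1.00763796e+01  9.51007598e+01
 -1.81522276e-03  9.00001271e+01] [ 0.24059338 -0.05120758 -0.16527544]
```

The call was refused, so I'm sending all keys, in a shorter form.

>>> play_rows --targets '[{"fingers": -1,"x": -0.0264,"y": -0.024,"z": 0,"wx": 0,"wy": 0,"wz": 3.5}]'

```text
time: 1.08
ee_pos: [0.1895, 0.4934, 0.2408]
tcp_rot: [-180.0, -0.1, 158.3]
wrist_force: [0.9, 1.1, -0.4]
opening: 0.0755
```

```bash
python3 -c "
from h import *
R=Rn.from_euler('xyz',[180,0,158.12],degrees=True)
print(R.inv().apply(np.array([.5228,-.0992,.165])-[.1909,.4908,.2423]))"
```

```text
[-0.52786374 -0.42381303  0.0773    ]
```

>>> play_rows --targets '[{"fingers": -1,"x": -0.27,"y": -0.217,"z": 0.0,"wx": 0,"wy": 0,"wz": 49.4},{"fingers": -1,"x": -0.27,"y": -0.217,"z": 0.0,"wx": 0,"wy": 0,"wz": 49.4},{"fingers": -1,"x": -0.27,"y": -0.217,"z": 0.0,"wx": 0,"wy": 0,"wz": 49.4},{"fingers": -1,"x": -0.27,"y": -0.217,"z": 0.0,"wx": 0,"wy": 0,"wz": 49.4},{"fingers": -1,"x": -0.27,"y": -0.217,"z": 0.0,"wx": 0,"wy": 0,"wz": 49.4},{"fingers": -1,"x": -0.27,"y": -0.217,"z": 0.0,"wx": 0,"wy": 0,"wz": 49.4},{"fingers": -1,"x": -0.27,"y": -0.217,"z": 0.0,"wx": 0,"wy": 0,"wz": 49.4},{"fingers": -1,"x": -0.27,"y": -0.217,"z": 0.0,"wx": 0,"wy": 0,"wz": 49.4},{"fingers": -1,"x": -0.5279,"y": -0.4238,"z": 0.06,"wx": 0,"wy": 0,"wz": 49.4},{"fingers": -1,"x": -0.5279,"y": -0.4238,"z": 0.06,"wx": 0,"wy": 0,"wz": 49.4},{"fingers": -1,"x": -0.5279,"y": -0.4238,"z": 0.06,"wx": 0,"wy": 0,"wz": 49.4},{"fingers": -1,"x": -0.5279,"y": -0.4238,"z": 0.06,"wx": 0,"wy": 0,"wz": 49.4},{"fingers": -1,"x": -0.5279,"y": -0.4238,"z": 0.06,"wx": 0,"wy": 0,"wz": 49.4},{"fingers": -1,"x": -0.5279,"y": -0.4238,"z": 0.06,"wx": 0,"wy": 0,"wz": 49.4},{"fingers": -1,"x": -0.5279,"y": -0.4238,"z": 0.06,"wx": 0,"wy": 0,"wz": 49.4},{"fingers": -1,"x": -0.5279,"y": -0.4238,"z": 0.0773,"wx": 0,"wy": 0,"wz": 49.4},{"fingers": -1,"x": -0.5279,"y": -0.4238,"z": 0.0773,"wx": 0,"wy": 0,"wz": 49.4},{"fingers": -1,"x": -0.5279,"y": -0.4238,"z": 0.0773,"wx": 0,"wy": 0,"wz": 49.4},{"fingers": -1,"x": -0.5279,"y": -0.4238,"z": 0.0773,"wx": 0,"wy": 0,"wz": 49.4},{"fingers": -1,"x": -0.5279,"y": -0.4238,"z": 0.0773,"wx": 0,"wy": 0,"wz": 49.4}]'

```text
time: 2.75
ee_pos: [0.5226, -0.0988, 0.1654]
tcp_rot: [180.0, -0.0, 108.7]
wrist_force: [0.7, -0.4, 1.0]
opening: 0.0
```

Run:
```python
from h import *
go(.5228,-.0992,.165,108.75)
for n in('wrist','scene'):
    im,d=bot.camera(n); cv2.imwrite(f'pics/{n}2.png',im)
print(bot.get_obs()['q'],bot.get_obs()['wrist_force'])
```

```text
shift [-0.0005  0.      0.0004] turn [ 0.01 -0.01 -0.03] t 2.75 pos [ 0.5226 -0.0988  0.1654] F [ 0.74 -0.39  0.98] open 0.0
[-1.06509492e+01  1.55831827e+00 -1.94682910e+00  8.64210828e+01
  7.84382423e-03  6.05631262e+01] [ 0.51156827 -0.37016719 -0.1973058 ]
```

View pics/wrist2.png

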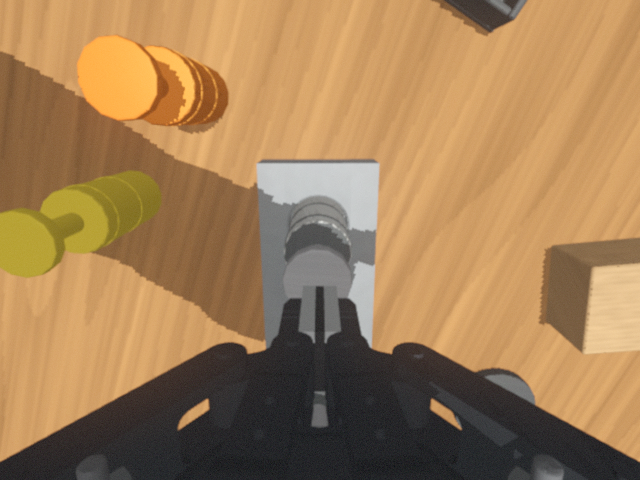

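View pics/scene2.png

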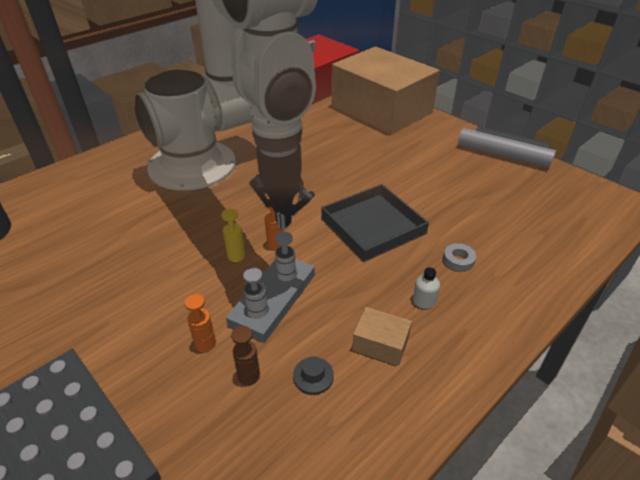

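The wrist view shows the shut fingertips over unit 1's pad, centred at about (318,275). The scene view agrees. Next I descend gently.

>>> play_rows --targets '[{"fingers": -1,"x": 0,"y": 0,"z": 0.01,"wx": 0,"wy": 0,"wz": 0},{"fingers": -1,"x": 0,"y": 0,"z": 0.018,"wx": 0,"wy": 0,"wz": 0},{"fingers": -1,"x": 0,"y": 0,"z": 0.021,"wx": 0,"wy": 0,"wz": 0},{"fingers": -1,"x": 0,"y": 0,"z": 0.022,"wx": 0,"wy": 0,"wz": 0},{"fingers": -1,"x": 0,"y": 0,"z": 0.023,"wx": 0,"wy": 0,"wz": 0},{"fingers": -1,"x": 0,"y": 0,"z": 0.024,"wx": 0,"wy": 0,"wz": 0},{"fingers": -1,"x": 0,"y": 0,"z": 0.025,"wx": 0,"wy": 0,"wz": 0},{"fingers": -1,"x": 0,"y": 0,"z": 0.026,"wx": 0,"wy": 0,"wz": 0},{"fingers": -1,"x": 0,"y": 0,"z": 0.027,"wx": 0,"wy": 0,"wz": 0},{"fingers": -1,"x": 0,"y": 0,"z": 0.028,"wx": 0,"wy": 0,"wz": 0},{"fingers": -1,"x": 0,"y": 0,"z": 0.028,"wx": 0,"wy": 0,"wz": 0}]'

```text
time: 3.77
ee_pos: [0.523, -0.0992, 0.1371]
tcp_rot: [180.0, 0.0, 108.7]
wrist_force: [1.0, -0.0, 0.7]
opening: 0.0
```

>>> play_rows --targets '[{"fingers": -1,"x": 0,"y": 0,"z": 0.001,"wx": 0,"wy": 0,"wz": 0},{"fingers": -1,"x": 0,"y": 0,"z": 0.002,"wx": 0,"wy": 0,"wz": 0},{"fingers": -1,"x": 0,"y": 0,"z": 0.003,"wx": 0,"wy": 0,"wz": 0},{"fingers": -1,"x": 0,"y": 0,"z": 0.003,"wx": 0,"wy": 0,"wz": 0}]'

```text
time: 4.1
ee_pos: [0.5229, -0.0992, 0.1338]
tcp_rot: [-180.0, 0.0, 108.7]
wrist_force: [-0.4, 1.1, 0.8]
opening: -0.0002
```

Run:
```python
from h import *
go(.5228,-.0992,.134,108.75)
im,d=bot.camera('scene'); cv2.imwrite('pics/s3.png',cv2.resize(im[180:340,190:350],None,fx=3.7,fy=3.7,interpolation=cv2.INTER_CUBIC))
print(bot.get_obs()['wrist_force'])
```

```text
shift [ 0.     -0.0001 -0.0002] turn [-0.    0.   -0.03] t 4.1 pos [ 0.5229 -0.0992  0.1338] F [-0.37  1.09  0.77] open -0.0002
[-0.10568037  0.16596903  0.91664803]
```

View pics/s3.png

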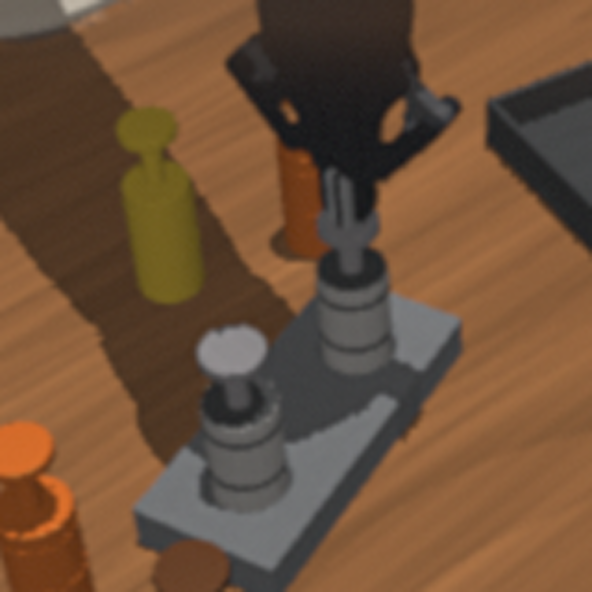

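>>> play_rows --targets '[{"fingers": -1,"x": 0,"y": 0,"z": 0.001,"wx": 0,"wy": 0,"wz": 0},{"fingers": -1,"x": 0,"y": 0,"z": 0.002,"wx": 0,"wy": 0,"wz": 0},{"fingers": -1,"x": 0,"y": 0,"z": 0.003,"wx": 0,"wy": 0,"wz": 0}]'

```text
time: 4.4
ee_pos: [0.5228, -0.0992, 0.1309]
tcp_rot: [180.0, 0.0, 108.7]
wrist_force: [-0.7, -0.8, 2.8]
opening: 0.0003
```

>>> play_rows --targets '[{"fingers": -1,"x": 0,"y": 0,"z": 0.001,"wx": 0,"wy": 0,"wz": 0},{"fingers": -1,"x": 0,"y": 0,"z": 0.002,"wx": 0,"wy": 0,"wz": 0}]'

```text
time: 4.57
ee_pos: [0.5229, -0.0992, 0.1289]
tcp_rot: [180.0, 0.0, 108.7]
wrist_force: [-0.1, -0.2, 3.7]
opening: 0.0001
```

Run:
```python
from h import *
go(.5228,-.0992,.134,108.75)
im,d=bot.camera('scene'); cv2.imwrite('pics/s4.png',cv2.resize(im[180:340,190:350],None,fx=3.7,fy=3.7,interpolation=cv2.INTER_CUBIC))
```

```text
shift [-0.     -0.0001 -0.0051] turn [ 0.    0.   -0.03] t 4.5667 pos [ 0.5229 -0.0992  0.1289] F [-0.06 -0.24  3.68] open 0.0001
```

View pics/s4.png

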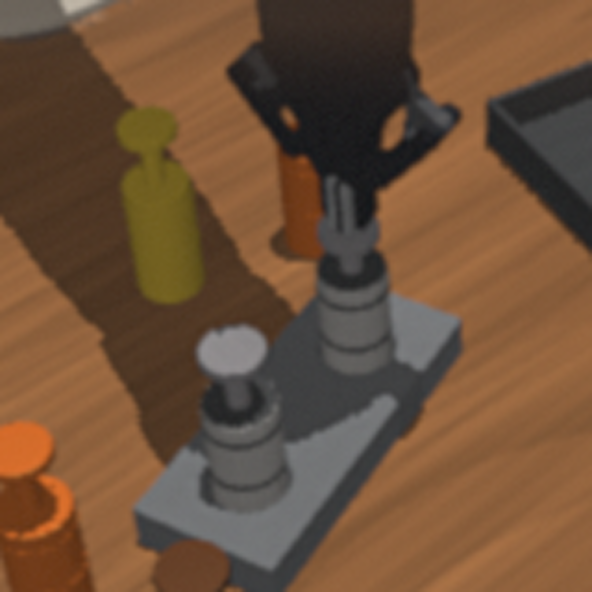

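>>> play_rows --targets '[{"fingers": -1,"x": 0,"y": 0,"z": 0.001,"wx": 0,"wy": 0,"wz": 0},{"fingers": -1,"x": 0,"y": 0,"z": 0.002,"wx": 0,"wy": 0,"wz": 0},{"fingers": -1,"x": 0,"y": 0,"z": 0.003,"wx": 0,"wy": 0,"wz": 0},{"fingers": -1,"x": 0,"y": 0,"z": 0.004,"wx": 0,"wy": 0,"wz": 0}]'

```text
time: 4.95
ee_pos: [0.5229, -0.0992, 0.1249]
tcp_rot: [180.0, 0.0, 108.7]
wrist_force: [0.2, -0.5, 3.4]
opening: 0.0003
```

>>> play_rows --targets '[{"fingers": -1,"x": 0,"y": 0,"z": 0.001,"wx": 0,"wy": 0,"wz": 0},{"fingers": -1,"x": 0,"y": 0,"z": 0.002,"wx": 0,"wy": 0,"wz": 0},{"fingers": -1,"x": 0,"y": 0,"z": 0.003,"wx": 0,"wy": 0,"wz": 0}]'

```text
time: 5.2
ee_pos: [0.5229, -0.0992, 0.1219]
tcp_rot: [-180.0, 0.0, 108.7]
wrist_force: [0.6, 0.0, 2.3]
opening: -0.0002
```

>>> play_rows --targets '[{"fingers": -1,"x": 0,"y": 0,"z": 0.001,"wx": 0,"wy": 0,"wz": 0},{"fingers": -1,"x": 0,"y": 0,"z": 0.002,"wx": 0,"wy": 0,"wz": 0}]'

```text
time: 5.37
ee_pos: [0.5229, -0.0992, 0.1199]
tcp_rot: [-180.0, 0.0, 108.7]
wrist_force: [-0.4, -0.8, 2.5]
opening: 0.0001
```

>>> play_rows --targets '[{"fingers": -1,"x": 0,"y": 0,"z": 0.001,"wx": 0,"wy": 0,"wz": 0},{"fingers": -1,"x": 0,"y": 0,"z": 0.002,"wx": 0,"wy": 0,"wz": 0}]'

```text
time: 5.53
ee_pos: [0.5228, -0.0992, 0.1179]
tcp_rot: [-180.0, 0.0, 108.7]
wrist_force: [0.2, -0.0, 2.7]
opening: 0.0004
```

Run:
```python
from h import *
im,d=bot.camera('scene'); W=cloud(bot.get_calibration('scene'),d); P=W.reshape(-1,3)
cv2.imwrite('pics/s5.png',cv2.resize(im[180:340,190:350],None,fx=3.7,fy=3.7,interpolation=cv2.INTER_CUBIC))
c=(.5228,-.0992); 
q=P[(np.hypot(P[:,0]-c[0],P[:,1]-c[1])<.019)&(P[:,2]>.08)&(P[:,2]<.135)]
print(np.histogram(q[:,2],bins=np.arange(.08,.137,.002)))
```

```text
(array([ 6,  8,  9, 23, 64, 15,  0,  0,  2,  2,  7, 16, 16, 42, 28,  3,  9,
        6,  8, 15, 14, 14,  5, 13, 15, 14,  7,  8]), array([0.08 , 0.082, 0.084, 0.086, 0.088, 0.09 , 0.092, 0.094, 0.096,
       0.098, 0.1  , 0.102, 0.104, 0.106, 0.108, 0.11 , 0.112, 0.114,
       0.116, 0.118, 0.12 , 0.122, 0.124, 0.126, 0.128, 0.13 , 0.132,
       0.134, 0.136]))
```

The pad is about 59 mm above the barrel centre, past mid-stroke, and drag is still an even 3 N, so unit 1 looks healthy. Next I push it on into the cushion.

>>> play_rows --targets '[{"fingers": -1,"x": 0,"y": 0,"z": 0.001,"wx": 0,"wy": 0,"wz": 0},{"fingers": -1,"x": 0,"y": 0,"z": 0.002,"wx": 0,"wy": 0,"wz": 0}]'

```text
time: 5.75
ee_pos: [0.5228, -0.0991, 0.1159]
tcp_rot: [180.0, 0.0, 108.7]
wrist_force: [0.4, 0.3, 2.8]
opening: 0.0
```

>>> play_rows --targets '[{"fingers": -1,"x": 0,"y": 0,"z": 0.001,"wx": 0,"wy": 0,"wz": 0}]'

```text
time: 5.83
ee_pos: [0.5229, -0.0992, 0.1149]
tcp_rot: [180.0, 0.0, 108.7]
wrist_force: [0.5, -0.5, 1.7]
opening: 0.0001
```

>>> play_rows --targets '[{"fingers": -1,"x": 0,"y": 0,"z": 0.001,"wx": 0,"wy": 0,"wz": 0}]'

```text
time: 5.92
ee_pos: [0.5229, -0.0991, 0.114]
tcp_rot: [180.0, 0.0, 108.7]
wrist_force: [0.4, 0.2, 3.9]
opening: 0.0004
```

>>> play_rows --targets '[{"fingers": -1,"x": 0,"y": 0,"z": 0.001,"wx": 0,"wy": 0,"wz": 0}]'

```text
time: 6.0
ee_pos: [0.5229, -0.0992, 0.1132]
tcp_rot: [180.0, 0.0, 108.7]
wrist_force: [-1.5, 0.9, 6.5]
opening: 0.0
```

>>> play_rows --targets '[{"fingers": -1,"x": 0,"y": 0,"z": 0.001,"wx": 0,"wy": 0,"wz": 0}]'

```text
time: 6.08
ee_pos: [0.5229, -0.0992, 0.1123]
tcp_rot: [180.0, 0.0, 108.7]
wrist_force: [-0.6, -0.2, 7.2]
opening: -0.0
```

>>> play_rows --targets '[{"fingers": -1,"x": 0,"y": 0,"z": 0.001,"wx": 0,"wy": 0,"wz": 0}]'

```text
time: 6.17
ee_pos: [0.523, -0.0992, 0.1115]
tcp_rot: [180.0, 0.0, 108.7]
wrist_force: [-1.5, -0.4, 8.7]
opening: 0.0005
```

The cushion is felt at 8.7 N, with the tip about 52.5 mm above the barrel centre, so unit 1 is home. Now I lift off and go to unit 2, looking before contact.

>>> play_rows --targets '[{"fingers": -1,"x": 0,"y": 0,"z": -0.02,"wx": 0,"wy": 0,"wz": 0},{"fingers": -1,"x": 0,"y": 0,"z": -0.055,"wx": 0,"wy": 0,"wz": 0},{"fingers": -1,"x": -0.03,"y": 0,"z": -0.055,"wx": 0,"wy": 0,"wz": 0},{"fingers": -1,"x": -0.06,"y": 0,"z": -0.055,"wx": 0,"wy": 0,"wz": 0},{"fingers": -1,"x": -0.09,"y": 0,"z": -0.055,"wx": 0,"wy": 0,"wz": 0},{"fingers": -1,"x": -0.1097,"y": 0,"z": -0.05,"wx": 0,"wy": 0,"wz": 0},{"fingers": -1,"x": -0.1097,"y": 0,"z": -0.04,"wx": 0,"wy": 0,"wz": 0},{"fingers": -1,"x": -0.1097,"y": 0,"z": -0.032,"wx": 0,"wy": 0,"wz": 0},{"fingers": -1,"x": -0.1097,"y": 0,"z": -0.032,"wx": 0,"wy": 0,"wz": 0}]'

```text
time: 6.92
ee_pos: [0.5569, -0.2022, 0.1402]
tcp_rot: [-179.8, -0.2, 108.7]
wrist_force: [-0.7, 0.4, -0.4]
opening: -0.0
```

Run:
```python
from h import *
go(.5578,-.2032,.142,108.75)
im,d=bot.camera('scene'); W=cloud(bot.get_calibration('scene'),d); P=W.reshape(-1,3)
cv2.imwrite('pics/s6.png',cv2.resize(im[180:340,190:350],None,fx=3.7,fy=3.7,interpolation=cv2.INTER_CUBIC))
for c in((.5228,-.0992),(.5578,-.2032)):
  q=P[(np.hypot(P[:,0]-c[0],P[:,1]-c[1])<.017)&(P[:,2]>.08)&(P[:,2]<.135)]
  print(np.histogram(q[:,2],bins=np.arange(.08,.137,.002))[0])
im,d=bot.camera('wrist');cv2.imwrite('pics/w6.png',im)
```

```text
shift [-0.0012  0.0006 -0.0018] turn [-0.18 -0.16 -0.03] t 6.9167 pos [ 0.5569 -0.2022  0.1402] F [-0.74  0.4  -0.44] open -0.0
[ 0  0  0 10 37  5  1  2  9  8 37 72 21  0  0  0  0  0  0  0  0  0  0  0
  0  0  0  0]
[ 0  0  1 34 86 23  5  6  4  6  5  5  3  2  0  0  0  0  2  8  9 16 73 39
  2  3  2  2]
```

View pics/s6.png

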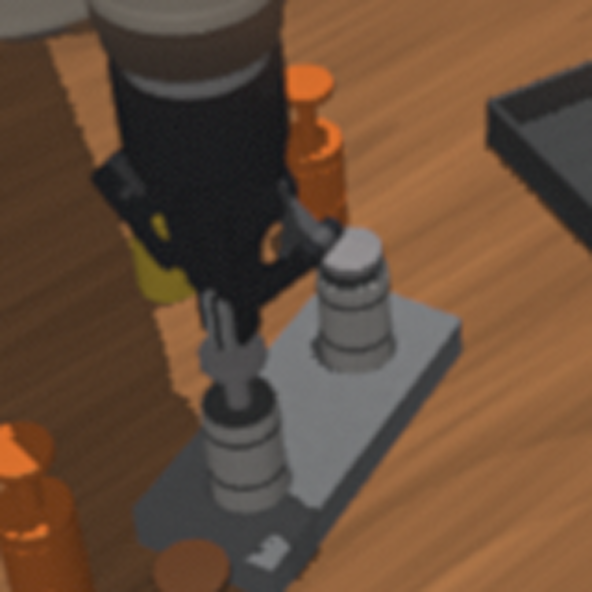

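View pics/w6.png

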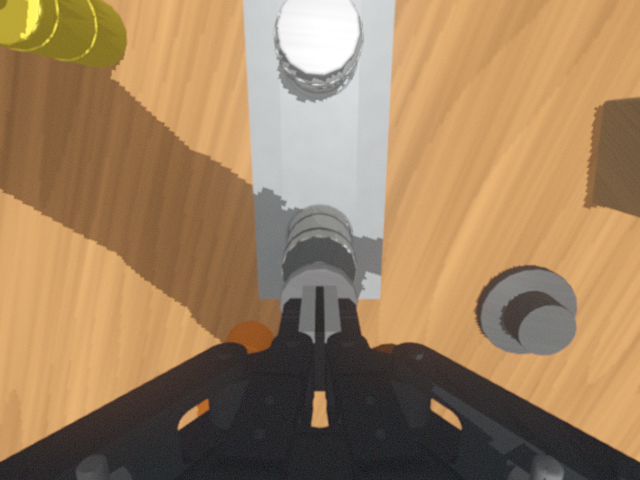

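Unit 1's pad is down at about 0.1025 m, 54.5 mm above centre. Unit 2's pad is at about 0.125 m with the fingertips just over it, so I push it in small steps.

>>> play_rows --targets '[{"fingers": -1,"x": 0,"y": 0,"z": 0.002,"wx": 0,"wy": 0,"wz": 0},{"fingers": -1,"x": 0,"y": 0,"z": 0.004,"wx": 0,"wy": 0,"wz": 0},{"fingers": -1,"x": 0,"y": 0,"z": 0.006,"wx": 0,"wy": 0,"wz": 0},{"fingers": -1,"x": 0,"y": 0,"z": 0.007,"wx": 0,"wy": 0,"wz": 0},{"fingers": -1,"x": 0,"y": 0,"z": 0.008,"wx": 0,"wy": 0,"wz": 0},{"fingers": -1,"x": 0,"y": 0,"z": 0.009,"wx": 0,"wy": 0,"wz": 0},{"fingers": -1,"x": 0,"y": 0,"z": 0.01,"wx": 0,"wy": 0,"wz": 0}]'

```text
time: 7.6
ee_pos: [0.5581, -0.203, 0.1332]
tcp_rot: [180.0, 0.0, 108.7]
wrist_force: [-0.6, 1.6, 2.5]
opening: 0.0
```

>>> play_rows --targets '[{"fingers": -1,"x": 0,"y": 0,"z": 0.001,"wx": 0,"wy": 0,"wz": 0},{"fingers": -1,"x": 0,"y": 0,"z": 0.002,"wx": 0,"wy": 0,"wz": 0}]'

```text
time: 7.77
ee_pos: [0.5581, -0.2031, 0.131]
tcp_rot: [180.0, -0.0, 108.7]
wrist_force: [-0.6, 1.2, 2.6]
opening: -0.0001
```

>>> play_rows --targets '[{"fingers": -1,"x": 0,"y": 0,"z": 0.001,"wx": 0,"wy": 0,"wz": 0},{"fingers": -1,"x": 0,"y": 0,"z": 0.002,"wx": 0,"wy": 0,"wz": 0}]'

```text
time: 7.93
ee_pos: [0.5582, -0.2031, 0.1292]
tcp_rot: [180.0, 0.0, 108.7]
wrist_force: [-0.2, 2.1, 5.6]
opening: -0.0001
```

>>> play_rows --targets '[{"fingers": -1,"x": 0,"y": 0,"z": 0.001,"wx": 0,"wy": 0,"wz": 0},{"fingers": -1,"x": 0,"y": 0,"z": 0.002,"wx": 0,"wy": 0,"wz": 0}]'

```text
time: 8.1
ee_pos: [0.5583, -0.2031, 0.1276]
tcp_rot: [179.9, 0.0, 108.7]
wrist_force: [-0.9, 1.2, 8.3]
opening: 0.0004
```

Unit 2 stiffens to 8.3 N with its pad about 68.6 mm above centre, so it is the faulty one and I stop pushing. Next I lift off and open the fingers.

>>> play_rows --targets '[{"fingers": -1,"x": 0,"y": 0,"z": -0.02,"wx": 0,"wy": 0,"wz": 0},{"fingers": 1,"x": 0,"y": 0,"z": -0.05,"wx": 0,"wy": 0,"wz": 0},{"fingers": 1,"x": 0,"y": 0,"z": -0.07,"wx": 0,"wy": 0,"wz": 0},{"fingers": 1,"x": 0,"y": 0,"z": -0.07,"wx": 0,"wy": 0,"wz": 0},{"fingers": 1,"x": 0,"y": 0,"z": -0.07,"wx": 0,"wy": 0,"wz": 0},{"fingers": 1,"x": 0,"y": 0,"z": -0.07,"wx": 0,"wy": 0,"wz": 0},{"fingers": 1,"x": 0,"y": 0,"z": -0.07,"wx": 0,"wy": 0,"wz": 0},{"fingers": 1,"x": 0,"y": 0,"z": -0.07,"wx": 0,"wy": 0,"wz": 0},{"fingers": 1,"x": 0,"y": 0,"z": -0.07,"wx": 0,"wy": 0,"wz": 0},{"fingers": 1,"x": 0,"y": 0,"z": -0.07,"wx": 0,"wy": 0,"wz": 0}]'

```text
time: 8.93
ee_pos: [0.5578, -0.203, 0.1964]
tcp_rot: [-180.0, -0.0, 108.7]
wrist_force: [-0.6, -0.2, 0.0]
opening: 0.0855
```

Run:
```python
from h import *
go(.558,-.2033,.063,108.75)
im,d=bot.camera('scene'); W=cloud(bot.get_calibration('scene'),d); P=W.reshape(-1,3)
for c in((.5228,-.0992),(.5578,-.2032)):
  q=P[(np.hypot(P[:,0]-c[0],P[:,1]-c[1])<.019)&(P[:,2]>.08)&(P[:,2]<.135)]
  h=np.histogram(q[:,2],bins=np.arange(.08,.137,.002))[0]; print(h)
  zt=np.sort(q[:,2])[-60]; t=q[q[:,2]>zt-.003]; print(zt,cv2.minEnclosingCircle(t[:,:2].astype(np.float32)))
im,d=bot.camera('wrist');cv2.imwrite('pics/w7.png',im)
```

```text
shift [-4.000e-04  1.000e-04  1.334e-01] turn [-0.04 -0.03 -0.03] t 8.9333 pos [ 0.5578 -0.203   0.1964] F [-0.63 -0.2   0.04] open 0.0855
[ 7  4 10 28 38 12  0  3  8  9 53 73 26  1  0  0  0  0  0  0  0  0  0  0
  0  0  0  0]
0.10307489410589876 ((0.5234704613685608, -0.10023914277553558), 0.017520088702440262)
[  5   3   6  50  91  29   3   5   6   3   1   0   0   0   0   3   9  17
  52 119  29   1   0   0   0   0   0   0]
0.11935922488047224 ((0.5585126876831055, -0.20404206216335297), 0.017730413004755974)
```

View pics/w7.png

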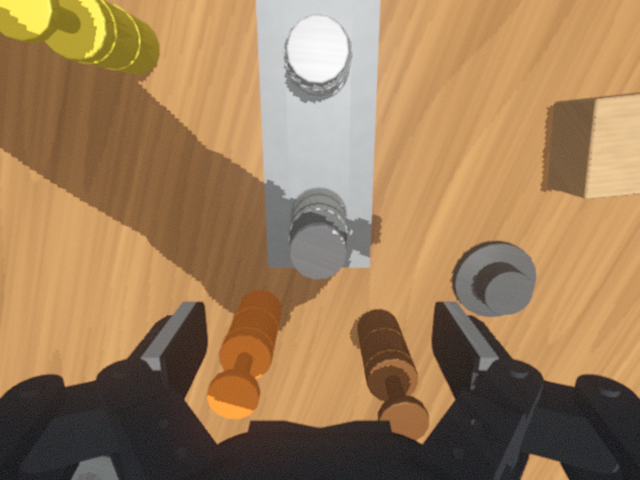

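The view shows the open jaws straddling unit 2's pad (318,250), clear of the orange and brown units, and its plunger top is at about 0.119 m. Now I descend and grip the barrel.

>>> play_rows --targets '[{"fingers": 1,"x": -0.0005,"y": 0,"z": 0.03,"wx": 0,"wy": 0,"wz": 0},{"fingers": 1,"x": -0.0005,"y": 0,"z": 0.06,"wx": 0,"wy": 0,"wz": 0},{"fingers": 1,"x": -0.0005,"y": 0,"z": 0.08,"wx": 0,"wy": 0,"wz": 0},{"fingers": 1,"x": -0.0005,"y": 0,"z": 0.1,"wx": 0,"wy": 0,"wz": 0},{"fingers": 1,"x": -0.0005,"y": 0,"z": 0.115,"wx": 0,"wy": 0,"wz": 0},{"fingers": 1,"x": -0.0005,"y": 0,"z": 0.124,"wx": 0,"wy": 0,"wz": 0},{"fingers": 1,"x": -0.0005,"y": 0,"z": 0.13,"wx": 0,"wy": 0,"wz": 0},{"fingers": 1,"x": -0.0005,"y": 0,"z": 0.132,"wx": 0,"wy": 0,"wz": 0},{"fingers": 1,"x": -0.0005,"y": 0,"z": 0.132,"wx": 0,"wy": 0,"wz": 0}]'

```text
time: 9.78
ee_pos: [0.5583, -0.2036, 0.0652]
tcp_rot: [180.0, 0.0, 108.7]
wrist_force: [-1.2, 0.6, 0.7]
opening: 0.0852
```

>>> play_rows --grip_force 40 --targets '[{"fingers": -1,"x": 0,"y": 0,"z": 0,"wx": 0,"wy": 0,"wz": 0},{"fingers": -1,"x": 0,"y": 0,"z": 0,"wx": 0,"wy": 0,"wz": 0},{"fingers": -1,"x": 0,"y": 0,"z": 0,"wx": 0,"wy": 0,"wz": 0},{"fingers": -1,"x": 0,"y": 0,"z": 0,"wx": 0,"wy": 0,"wz": 0},{"fingers": -1,"x": 0,"y": 0,"z": 0,"wx": 0,"wy": 0,"wz": 0},{"fingers": -1,"x": 0,"y": 0,"z": 0,"wx": 0,"wy": 0,"wz": 0},{"fingers": -1,"x": 0,"y": 0,"z": 0,"wx": 0,"wy": 0,"wz": 0},{"fingers": -1,"x": 0,"y": 0,"z": 0,"wx": 0,"wy": 0,"wz": 0}]'

```text
time: 10.45
ee_pos: [0.5584, -0.2038, 0.0658]
tcp_rot: [180.0, 0.0, 108.7]
wrist_force: [-2.3, 0.1, 5.1]
opening: 0.0395
```

Run:
```python
from h import *
go(.5237,.169,.2,108.75)
im,d=bot.camera('scene')
cv2.imwrite('pics/s8.png',cv2.resize(im[180:340,190:350],None,fx=3.7,fy=3.7,interpolation=cv2.INTER_CUBIC))
```

```text
shift [ 0.3641  0.0868 -0.1345] turn [ 0.04  0.05 -0.04] t 10.45 pos [ 0.5584 -0.2038  0.0658] F [-2.28  0.06  5.12] open 0.0395
```

View pics/s8.png

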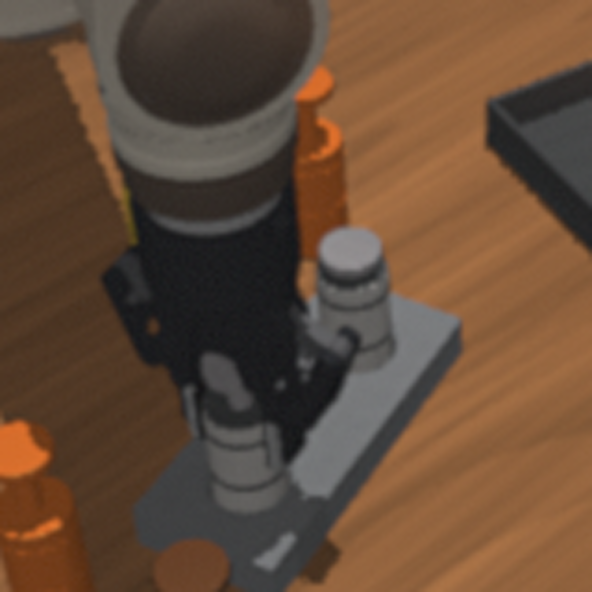

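The barrel is gripped at 39.5 mm opening, with unit 1 undisturbed. Now I lift.

>>> play_rows --targets '[{"fingers": -1,"x": 0,"y": 0,"z": -0.005,"wx": 0,"wy": 0,"wz": 0},{"fingers": -1,"x": 0,"y": 0,"z": -0.012,"wx": 0,"wy": 0,"wz": 0},{"fingers": -1,"x": 0,"y": 0,"z": -0.024,"wx": 0,"wy": 0,"wz": 0},{"fingers": -1,"x": 0,"y": 0,"z": -0.04,"wx": 0,"wy": 0,"wz": 0},{"fingers": -1,"x": 0,"y": 0,"z": -0.06,"wx": 0,"wy": 0,"wz": 0},{"fingers": -1,"x": 0,"y": 0,"z": -0.08,"wx": 0,"wy": 0,"wz": 0},{"fingers": -1,"x": 0,"y": 0,"z": -0.1,"wx": 0,"wy": 0,"wz": 0},{"fingers": -1,"x": 0,"y": 0,"z": -0.12,"wx": 0,"wy": 0,"wz": 0},{"fingers": -1,"x": 0,"y": 0,"z": -0.135,"wx": 0,"wy": 0,"wz": 0},{"fingers": -1,"x": 0,"y": 0,"z": -0.14,"wx": 0,"wy": 0,"wz": 0},{"fingers": -1,"x": 0,"y": 0,"z": -0.14,"wx": 0,"wy": 0,"wz": 0}]'

```text
time: 11.42
ee_pos: [0.5587, -0.2037, 0.2068]
tcp_rot: [179.9, 0.1, 108.7]
wrist_force: [-0.5, 0.2, -6.4]
opening: 0.0396
```

Run:
```python
from h import *
go(.5237,.169,.205,108.75)
im,d=bot.camera('scene'); cv2.imwrite('pics/s9.png',im)
im,d=bot.camera('wrist'); cv2.imwrite('pics/w9.png',im)
```

```text
shift [0.3642 0.0864 0.0014] turn [ 0.12  0.09 -0.03] t 11.4167 pos [ 0.5587 -0.2037  0.2068] F [-0.52  0.21 -6.38] open 0.0396
```

View pics/s9.png

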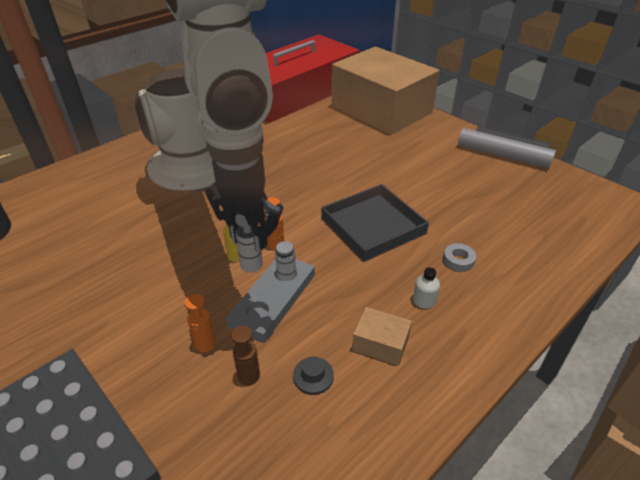

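Unit 2 hangs upright from the gripper. Next I carry it to the tray.

>>> play_rows --targets '[{"fingers": -1,"x": 0.01,"y": 0.002,"z": 0,"wx": 0,"wy": 0,"wz": 0},{"fingers": -1,"x": 0.03,"y": 0.007,"z": 0,"wx": 0,"wy": 0,"wz": 0},{"fingers": -1,"x": 0.055,"y": 0.013,"z": 0,"wx": 0,"wy": 0,"wz": 0},{"fingers": -1,"x": 0.085,"y": 0.02,"z": 0,"wx": 0,"wy": 0,"wz": 0},{"fingers": -1,"x": 0.115,"y": 0.027,"z": 0,"wx": 0,"wy": 0,"wz": 0},{"fingers": -1,"x": 0.145,"y": 0.034,"z": 0,"wx": 0,"wy": 0,"wz": 0},{"fingers": -1,"x": 0.175,"y": 0.041,"z": 0,"wx": 0,"wy": 0,"wz": 0},{"fingers": -1,"x": 0.205,"y": 0.049,"z": 0,"wx": 0,"wy": 0,"wz": 0},{"fingers": -1,"x": 0.235,"y": 0.056,"z": 0,"wx": 0,"wy": 0,"wz": 0},{"fingers": -1,"x": 0.265,"y": 0.063,"z": 0,"wx": 0,"wy": 0,"wz": 0},{"fingers": -1,"x": 0.295,"y": 0.07,"z": 0,"wx": 0,"wy": 0,"wz": 0},{"fingers": -1,"x": 0.32,"y": 0.076,"z": 0,"wx": 0,"wy": 0,"wz": 0},{"fingers": -1,"x": 0.34,"y": 0.081,"z": 0,"wx": 0,"wy": 0,"wz": 0},{"fingers": -1,"x": 0.355,"y": 0.084,"z": 0,"wx": 0,"wy": 0,"wz": 0},{"fingers": -1,"x": 0.364,"y": 0.0864,"z": 0,"wx": 0,"wy": 0,"wz": 0},{"fingers": -1,"x": 0.364,"y": 0.0864,"z": 0.02,"wx": 0,"wy": 0,"wz": 0},{"fingers": -1,"x": 0.364,"y": 0.0864,"z": 0.04,"wx": 0,"wy": 0,"wz": 0},{"fingers": -1,"x": 0.364,"y": 0.0864,"z": 0.05,"wx": 0,"wy": 0,"wz": 0},{"fingers": -1,"x": 0.364,"y": 0.0864,"z": 0.05,"wx": 0,"wy": 0,"wz": 0},{"fingers": -1,"x": 0.364,"y": 0.0864,"z": 0.05,"wx": 0,"wy": 0,"wz": 0}]'

```text
time: 13.18
ee_pos: [0.5228, 0.1686, 0.1546]
tcp_rot: [-179.9, 0.0, 108.7]
wrist_force: [0.3, 1.0, -4.7]
opening: 0.0396
```

Run:
```python
from h import *
go(.5237,.169,.0625,108.75)
im,d=bot.camera('scene'); cv2.imwrite('pics/s10.png',im[100:400,150:500])
```

```text
shift [0.0001 0.0011 0.0921] turn [-0.08  0.   -0.05] t 13.1833 pos [0.5228 0.1686 0.1546] F [ 0.3   1.01 -4.65] open 0.0396
```

View pics/s10.png

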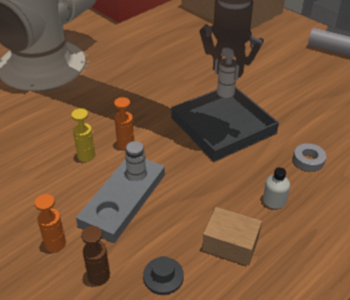

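It is held over the tray, with an empty socket at (107,208) in the crop. Now I lower it.

>>> play_rows --targets '[{"fingers": -1,"x": 0,"y": 0,"z": 0.015,"wx": 0,"wy": 0,"wz": 0},{"fingers": -1,"x": 0,"y": 0,"z": 0.035,"wx": 0,"wy": 0,"wz": 0},{"fingers": -1,"x": 0,"y": 0,"z": 0.055,"wx": 0,"wy": 0,"wz": 0},{"fingers": -1,"x": 0,"y": 0,"z": 0.07,"wx": 0,"wy": 0,"wz": 0},{"fingers": -1,"x": 0,"y": 0,"z": 0.08,"wx": 0,"wy": 0,"wz": 0},{"fingers": -1,"x": 0,"y": 0,"z": 0.084,"wx": 0,"wy": 0,"wz": 0},{"fingers": -1,"x": 0,"y": 0,"z": 0.086,"wx": 0,"wy": 0,"wz": 0},{"fingers": -1,"x": 0,"y": 0,"z": 0.088,"wx": 0,"wy": 0,"wz": 0},{"fingers": -1,"x": 0,"y": 0,"z": 0.089,"wx": 0,"wy": 0,"wz": 0},{"fingers": -1,"x": 0,"y": 0,"z": 0.09,"wx": 0,"wy": 0,"wz": 0},{"fingers": -1,"x": 0,"y": 0,"z": 0.09,"wx": 0,"wy": 0,"wz": 0}]'

```text
time: 14.15
ee_pos: [0.5235, 0.169, 0.0654]
tcp_rot: [180.0, 0.0, 108.7]
wrist_force: [0.6, 0.4, -5.4]
opening: 0.0394
```

>>> play_rows --targets '[{"fingers": -1,"x": 0,"y": 0,"z": 0.001,"wx": 0,"wy": 0,"wz": 0},{"fingers": -1,"x": 0,"y": 0,"z": 0.0015,"wx": 0,"wy": 0,"wz": 0},{"fingers": -1,"x": 0,"y": 0,"z": 0.0015,"wx": 0,"wy": 0,"wz": 0}]'

```text
time: 14.4
ee_pos: [0.5232, 0.1689, 0.0635]
tcp_rot: [-180.0, 0.0, 108.7]
wrist_force: [0.2, 0.2, -6.2]
opening: 0.0395
```

>>> play_rows --targets '[{"fingers": -1,"x": 0,"y": 0,"z": 0.0007,"wx": 0,"wy": 0,"wz": 0},{"fingers": -1,"x": 0,"y": 0,"z": 0.001,"wx": 0,"wy": 0,"wz": 0},{"fingers": -1,"x": 0,"y": 0,"z": 0.001,"wx": 0,"wy": 0,"wz": 0}]'

```text
time: 14.65
ee_pos: [0.5233, 0.169, 0.0628]
tcp_rot: [180.0, -0.0, 108.7]
wrist_force: [-1.5, 0.5, -1.7]
opening: 0.0395
```

>>> play_rows --targets '[{"fingers": -1,"x": 0,"y": 0,"z": 0.0005,"wx": 0,"wy": 0,"wz": 0},{"fingers": -1,"x": 0,"y": 0,"z": 0.001,"wx": 0,"wy": 0,"wz": 0},{"fingers": -1,"x": 0,"y": 0,"z": 0.001,"wx": 0,"wy": 0,"wz": 0}]'

```text
time: 14.9
ee_pos: [0.5234, 0.169, 0.0628]
tcp_rot: [179.9, -0.0, 108.7]
wrist_force: [-5.1, -0.5, 7.0]
opening: 0.0398
```

It is on the tray floor. Now I open slowly and withdraw straight up.

>>> play_rows --targets '[{"fingers": -1,"x": 0,"y": 0,"z": -0.001,"wx": 0,"wy": 0,"wz": 0},{"fingers": 0.0,"x": 0,"y": 0,"z": -0.001,"wx": 0,"wy": 0,"wz": 0},{"fingers": 0.2,"x": 0,"y": 0,"z": -0.001,"wx": 0,"wy": 0,"wz": 0},{"fingers": 0.5,"x": 0,"y": 0,"z": -0.001,"wx": 0,"wy": 0,"wz": 0},{"fingers": 1,"x": 0,"y": 0,"z": -0.001,"wx": 0,"wy": 0,"wz": 0},{"fingers": 1,"x": 0,"y": 0,"z": -0.001,"wx": 0,"wy": 0,"wz": 0},{"fingers": 1,"x": 0,"y": 0,"z": -0.001,"wx": 0,"wy": 0,"wz": 0},{"fingers": 1,"x": 0,"y": 0,"z": -0.001,"wx": 0,"wy": 0,"wz": 0},{"fingers": 1,"x": 0,"y": 0,"z": -0.001,"wx": 0,"wy": 0,"wz": 0},{"fingers": 1,"x": 0,"y": 0,"z": -0.02,"wx": 0,"wy": 0,"wz": 0},{"fingers": 1,"x": 0,"y": 0,"z": -0.05,"wx": 0,"wy": 0,"wz": 0},{"fingers": 1,"x": 0,"y": 0,"z": -0.08,"wx": 0,"wy": 0,"wz": 0},{"fingers": 1,"x": 0,"y": 0,"z": -0.11,"wx": 0,"wy": 0,"wz": 0},{"fingers": 1,"x": 0,"y": 0,"z": -0.14,"wx": 0,"wy": 0,"wz": 0},{"fingers": 1,"x": 0,"y": 0,"z": -0.16,"wx": 0,"wy": 0,"wz": 0},{"fingers": 1,"x": 0,"y": 0,"z": -0.18,"wx": 0,"wy": 0,"wz": 0},{"fingers": 1,"x": 0,"y": 0,"z": -0.18,"wx": 0,"wy": 0,"wz": 0}]'

```text
time: 16.32
ee_pos: [0.5242, 0.1692, 0.2459]
tcp_rot: [179.7, 0.0, 108.7]
wrist_force: [1.1, 0.2, 1.1]
opening: 0.0855
```

Run:
```python
from h import *
go(.5,.0,.24,108.75)
im,d=bot.camera('scene'); W=cloud(bot.get_calibration('scene'),d); P=W.reshape(-1,3)
cv2.imwrite('pics/s11.png',cv2.resize(im[150:350,190:450],None,fx=3,fy=3,interpolation=cv2.INTER_CUBIC))
it,dt=bot.camera('top'); Q=cloud(bot.get_calibration('top'),dt).reshape(-1,3); cv2.imwrite('pics/t11.png',it)
for nm,P in(('s',P),('t',Q)):
 for c in((.5228,-.0992),(.5236,.169)):
  near=np.hypot(P[:,0]-c[0],P[:,1]-c[1])<.03
  q=P[near&(P[:,2]>.08)&(P[:,2]<.135)]
  if len(q)<40: print(nm,c,len(q)); continue
  zt=np.sort(q[:,2])[-40]; t=q[q[:,2]>zt-.005]; print(nm,len(q),'pad z med',np.median(t[:,2]),cv2.minEnclosingCircle(t[:,:2].astype(np.float32)))
  b=P[near&(P[:,2]>.04)&(P[:,2]<.055)]; b2=P[near&(P[:,2]>.07)&(P[:,2]<.082)]
  if len(b2) and len(b): print('  body',b[:,:2].mean(0),b2[:,:2].mean(0))
```

```text
shift [-0.1525 -0.0773  0.0054] turn [ 0.33  0.01 -0.03] t 16.3167 pos [0.5242 0.1692 0.2459] F [1.06 0.22 1.14] open 0.0855
s 327 pad z med 0.10289726674481647 ((0.5227718949317932, -0.10014615952968597), 0.017552195116877556)
  body [ 0.53438288 -0.10878874] [ 0.53376744 -0.1090691 ]
s 307 pad z med 0.11573796089147792 ((0.5229112505912781, 0.16939765214920044), 0.01848823018372059)
  body [0.53281432 0.15730488] [0.53343858 0.15762982]
t 326 pad z med 0.10279725868874268 ((0.5222790837287903, -0.0983736515045166), 0.01672413945198059)
  body [ 0.51178647 -0.08471775] [ 0.51222867 -0.09341673]
t 355 pad z med 0.1162763308864545 ((0.5233713984489441, 0.1701929271221161), 0.016969986259937286)
  body [0.51903274 0.1554252 ] [0.52045752 0.15595176]
```

View pics/s11.png

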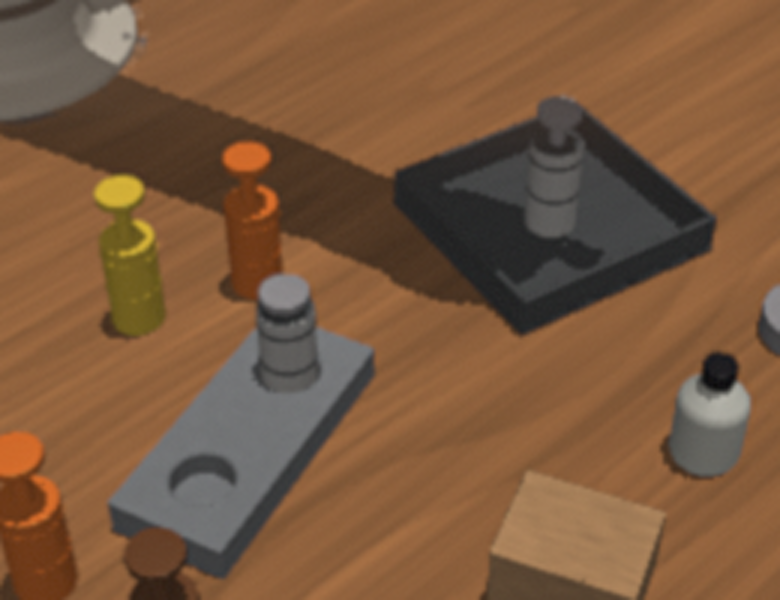

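View pics/t11.png

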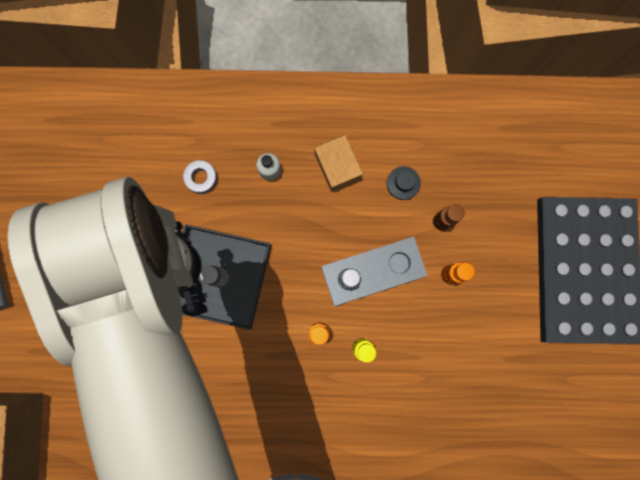

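```bash
python3 -c "
from h import *
print(bot.job_done()); o=bot.get_obs(); print(o['time'],o['wrist_force'])"
```

```text
the job is handed in; nothing more can be done
None
the job is handed in; nothing more can be done
```

The job is handed in at about 16.4 s: the faulty lubricator stands in the reject tray and the healthy one is in its socket with its plunger home. No verdict was reported, so success rests on my own checks.

- **Healthy unit:** this is the one at (0.523, -0.099). It slid down with an even drag of about 3 N, then the cushion took it to 8.7 N. Its pad now sits about 55 mm above the barrel centre, under the 57 mm limit, measured with both the scene and top cameras.
- **Faulty unit:** this is the one at (0.558, -0.203). Its resistance grew from 2.6 N to 8.3 N part-way down, with the pad about 69 mm above the centre, and I stopped there. The later camera reading was about 71 mm, which is a small disagreement, but both lie inside the 60–73 mm band.
- **Placing:** the faulty unit stands upright at about (0.523, 0.170), within a couple of millimetres of the tray's centre. The gripper is open and clear above it.
- **Bystanders and look-alikes:** the last top picture shows them where they were at the start.

The first move call was refused because some keys were left out of its rows. Nothing moved.

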